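Open the round tissue basket by the release notch in its rim

TASK

The round perforated steel tissue basket has come back from the processor and its blocks have to be got at. With closed fingers, feel along the top of its wide black rim until the fingertip finds the release notch, press down inside the notch until the lid springs up, then push the lid right back until it stays fully open. Only touch the basket: press gently, do not lift, tip or shove it, and leave the things around it where they are.

Things in the scene. Friction and masses are not known exactly. Their poses are not given: they have to be found in the camera images.
- basket: Round tissue basket of perforated steel, 112 mm across, loose on the bench, about 1 kg with its blocks. Origin: centre of its underside, z up. A push-on lid unit sits on it, turned by up to 0.9 rad either way, too tight to turn under a finger: a flat black rim 54 to 78 mm from the axis, its top 72 mm above the bench, round a perforated steel lid (radius 53 mm, top 2 mm below the rim's).
- rim_middle (a point): Point on the basket's axis, level with the rim's top. The rim is flat all round but for one release notch, 42 mm wide along the rim, parallel-sided, open at the top and outside, reaching from the outer edge (78 mm) in to 58 mm from the axis. Its middle lies within 0.9 rad of the basket's -x direction, seen from above; where is not told. A closed fingertip centred 76 mm from the axis fits in.
- catch (a joint): Black rocking pad of the lid catch, lying in the notch, 39 mm wide, swept up toward the outside. 0: up, its outer edge 7 mm below the rim's top. Pressed, it tips outward and down to a stop at 0.42 rad (outer edge about 14 mm below the rim's top, about 8 N). It lets go of the lid at about 0.3 rad (about 12 mm below the rim's top) and springs back up when left.
- lid (a joint): Angle of the steel lid, 0: shut. Its hinge lies straight across from the notch, 58 mm beyond the basket's axis, 73 mm above the bench; its free edge, at the notch, is 111 mm from the hinge. Let go by the catch, a spring lifts it to 0.7 rad, no farther. Pushed on past upright (1.57) it falls back to its stop at 1.9 and stays; short of that it drops back to 0.7.
- forceps: Bystander: steel forceps lying on the bench in front, 128 mm long. Origin: its middle.
- cassette_3: Bystander: green embedding cassette with a wax block, 28 x 41 x 12 mm, lying on the bench at the left front.
- box_empty_a: Bystander: empty white card box, 66 x 86 x 24 mm, open at the top, standing to the right.

How it is judged:
By the outcome, as a careful person would: the job done as asked, in the order asked, and still so for the second after the job is handed in, with the robot touching nothing.
It also fails if it takes over 72 s, if anything falls off the work surface, if the arm or the gripper's body presses on something with over 40 N, if the wrist force passes 120 N, or if a joint passes its speed limit or range.

ROBOT

A 6-joint arm with a two-finger parallel gripper is mounted at the origin on a cart in front of the work surface, level with it; the furniture and walls round the work are solid. World frame = base frame: x ahead of the robot, y to its left, z up, the work surface at z = 0. Lengths are in mm, angles in rad, forces in N, time in s.
With the tool pointing down it reaches from about 400 to 925 mm from the base axis. Payload 12.5 kg.
Tool frame: the origin (TCP) lies at the very end of the fingers, on their centre line; the grasp point (between the pads) lies 19 mm behind it; z points along the fingers, y is the line along which they close (so a half turn about z gives the same grasp; the last joint's range is limited). The gripper opens to 95 mm and grips with 3 to 60 N. Pads are 20 mm wide; open, the fingers measure 119 mm over their backs; the gripper's body (75 mm by 180 mm) begins 59 mm behind the grasp point.
Start: joints at [1.19, 0.491, 1.559, -0, 1.092, -0.106], TCP at [169.579, 601.573, 214.661] pointing down, gripper open.
Joint ranges: [-3.1, 3.1], [-0.84, 2.19], [0.05, 2.79], [-1.13, 4.28], [0.06, 2.93], [-2.69, 2.69]. Speed limits (rad/s): [2.22, 2.22, 2.79, 3.14, 3.14, 3.14].

INTERFACE

Orientations are given as [roll, pitch, yaw] about the fixed x, y, z axes, in that order (R = Rz(yaw) Ry(pitch) Rx(roll)).
In Python, from cell import state, imaging, env, spot_in, mark_of gives the robot as it stands. The module is installed in compiled form; this text tells all that it offers.
- The arm moves only by the tool step_arm, never from a script. Its argument "increments" is a list of rows, each an object with "slide": the shift along the tool's x, y, z in m, a list of three; "roll": the turn about the tool's z in rad. A call has 1 to 5 rows; each row is the pose to reach, as a shift and turn from the pose commanded when the call began, along the tool's axes at that moment; what a row does not reach only later rows make up. A row lasts 1/8 s, in which the tool goes at most 62.5 mm and 10.7 degrees, less where a joint would pass 70% of its speed; a pose out of reach is approached as far as the arm can. A call with a gripper value outside its range is refused whole. "fingers" is the opening, from 0 (shut) to 1 (fully open), set as the call begins (left out, the last holds). The fingers move at their own pace and stop on an object; the grip force is fixed at half the most. Time passes only in rows, so rows that repeat a pose let the fingers close. It gives the time, the measured TCP pose, the force, the opening and the grip force at its end, in the units of the state.
- state(): the state, without advancing time (a new reading comes with each control period).
- imaging.read_camera(name): name is "scene" or "top" or "wrist"; returns a dict with "color" (384x512x3 uint8, red, green, blue), "z_map" (384x512 float32, mm along the optical axis (not along the pixel's ray), 0 where there is no reading), "intrinsics" (3x3 intrinsics, pixels), "distortion" ([k1, k2, p1, p2, k3] as OpenCV has them; the pictures are not rectified), "camera_from_world" (4x4, takes a point from world to camera coordinates). Camera axes: x right, y up, looking along -z (the intrinsics and any distortion apply to the point x, -y, -z); pixel columns grow to the right and rows downward; lengths in mm; the calibration is good to about 2 mm. A picture is of the moment at which its call begins.
- env.job_done(): hands the job in; it is judged then, once.
Trained networks look in the newest picture that a camera, given by its name, has taken for a name from the list of things; names that differ only in an ending like _2 or _b are one class to them, and where a whole thing is asked for, a point or a joint stands for the part that bears it (a point fixed in the world has none). Each returns a list of dicts, best first, with "confidence" (0 to 1); they miss things now and then, are a little off and sometimes report something else, mostly with a low value. They report only what shows in the picture. A call takes as long as a camera call.
- spot_in(camera, target): "bbox" ([left, top, right, bottom] in pixels, round what is visible of it).
- mark_of(camera, target): "uv" ([column, row] in pixels: a listed point, or the origin of a listed thing).
The state is a dict: "t": time; "joints": joint angles; "qvel": joint speeds; "tau": joint torques, N m; "eef_pos": TCP position; "tcp_rot": TCP orientation; "ft_force": force on the tool from outside, world axes, zero at the start; "moment": the same for the moment, N m; "opening": opening from 0.0 (shut) to 1.0 (fully open); "grip_force": force on a finger pad.
Only numpy, scipy, OpenCV 4.12 (cv2) and the standard library are available. Lean on these libraries where they do the work, as an engineer would, in place of code of your own. Each camera call takes 0.05 s, during which the arm holds its last target. There are 200 camera calls.

## Working session

There is one attempt and no reset: what is moved stays moved. The work goes in short steps, Python scripts to look and compute and a tool call to move; the robot and the scene stay as the last step left them, time stands still between calls to the robot, and variables do not carry over. Pictures are saved under pics/ and viewed, at most 10 in all, crops included, and the job is handed in when it is done.

Besides the shell and the picture viewer there is one more tool, called after "Request:" in YAML: its name, and indented under it one key for each argument. step_arm: Moves the arm, as the interface text tells. Its arguments: {"type":"object","properties":{"increments":{"type":"array"},"fingers":{"type":"number"}},"required":["increments"]}

```bash
mkdir -p pics; cat > h.py <<'E'
import numpy as np, cv2
from cell import state, imaging, env, spot_in, mark_of
def cloud(c):
    K=np.array(c["intrinsics"]);D=np.array(c["distortion"],float);z=np.array(c["z_map"])
    h,w=z.shape;u,v=np.meshgrid(np.arange(w),np.arange(h))
    p=cv2.undistortPoints(np.stack([u,v],-1).reshape(-1,1,2).astype(np.float64),K,D).reshape(h,w,2)
    P=np.stack([p[...,0]*z,-p[...,1]*z,-z,np.ones_like(z)],-1)
    W=P@np.linalg.inv(np.array(c["camera_from_world"])).T
    W=W[...,:3];W[z<=0]=np.nan
    return W
def ray(c,uv,zw):
    K=np.array(c["intrinsics"]);D=np.array(c["distortion"],float)
    p=cv2.undistortPoints(np.array([[uv]],float),K,D)[0,0]
    T=np.linalg.inv(np.array(c["camera_from_world"]))
    d=T[:3,:3]@np.array([p[0],-p[1],-1]);o=T[:3,3]
    return o+d*(zw-o[2])/d[2]
E
cat > a.py <<'E'
from h import *
s=state();print({k:np.round(s[k],3) for k in s})
ims=[]
for n in ["top","scene"]:
    c=imaging.read_camera(n);W=cloud(c);cv2.imwrite(f"pics/{n}0.png",c["color"][...,::-1]);np.save(n+"0.npy",W)
    for t in ["basket","rim_middle","catch","lid","forceps","cassette_3","box_empty_a"]:
        zz={"rim_middle":72,"catch":65,"lid":73}.get(t,0)
        m=mark_of(n,t)[:1]; b=spot_in(n,t)[:1]
        print(n,t,[(np.round(x["uv"]),round(x["confidence"],2),np.round(ray(c,x["uv"],zz))) for x in m],[(np.round(x["bbox"]),round(x["confidence"],2)) for x in b])
    ims.append(c["color"][...,::-1])
E
python3 a.py; python3 -c "
import cv2,numpy as np
cv2.imwrite('pics/both0.png',cv2.resize(np.hstack([cv2.imread('pics/top0.png'),cv2.imread('pics/scene0.png')]),(800,300)))"
```

```text
{'t': np.float64(0.0), 'joints': array([ 1.19 ,  0.492,  1.559, -0.   ,  1.092, -0.106]), 'qvel': array([ 0.   , -0.   , -0.   , -0.002,  0.001, -0.   ]), 'tau': array([-2.0000e-03, -6.1265e+01, -2.5817e+01,  6.9000e-02,  4.8000e-02,
       -0.0000e+00]), 'eef_pos': array([169.49 , 601.333, 214.054]), 'tcp_rot': array([-3.14 , -0.   ,  2.867]), 'ft_force': array([-0.083,  0.433, -0.108]), 'moment': array([-0.016, -0.052, -0.008]), 'grip_force': np.float64(0.0), 'opening': np.float64(1.001)}
top basket [(array([254., 182.]), 0.86, array([542., -94.,   0.]))] [(array([218., 142., 287., 215.]), 0.63)]
top rim_middle [(array([253., 179.]), 0.67, array([540., -92.,  72.]))] [(array([218., 144., 286., 210.]), 0.88)]Traceback (most recent call last):
  File "a.py", line 8, in <module>
    m=mark_of(n,t)[:1]; b=spot_in(n,t)[:1]
      ~~~~~~~^^^^^
ValueError: it knows: basket, box_empty, cassette, forceps, rim_middle
[ WARN:0@0.025] global loadsave.cpp:275 findDecoder imread_('pics/scene0.png'): can't open/read file: check file path/integrity
Traceback (most recent call last):
ValueError: all the input arrays must have same number of dimensions, but the array at index 0 has 3 dimension(s) and the array at index 1 has 1 dimension(s)
```

View pics/top0.png

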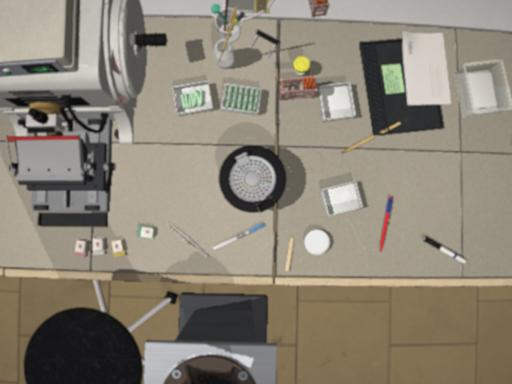

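The top picture shows the basket's black rim centred at about (252,180). A hinge-like feature sits near (243,155), so the notch should be on the lower side. Forceps are at (188,240), the cassette at (147,231) and the box at (342,198).

```bash
sed -i 's/"rim_middle","catch","lid","forceps","cassette_3","box_empty_a"/"rim_middle","forceps","cassette","box_empty"/' a.py; python3 a.py | grep -v "'t'"; python3 - <<'E'
import cv2,numpy as np
W=np.load('top0.npy');m=(np.hypot(W[...,0]-540,W[...,1]+92)<120)&(W[...,2]>62)&(W[...,2]<85)
p=W[m];print(len(p),np.median(p,0)); 
(c,r)=cv2.minEnclosingCircle(p[:,:2].astype(np.float32));print(c,r)
W=np.load('scene0.npy');m=(np.hypot(W[...,0]-540,W[...,1]+92)<120)&(W[...,2]>66)&(W[...,2]<85)
p=W[m];print(len(p),np.median(p,0) if len(p) else 0); print(cv2.minEnclosingCircle(p[:,:2].astype(np.float32)) if len(p) else 0)
t=cv2.imread('pics/top0.png')[130:230,205:305];s=cv2.imread('pics/scene0.png')
cv2.imwrite('pics/b1.png',np.hstack([cv2.resize(t,(384,384),interpolation=cv2.INTER_CUBIC),s[:, 48:464]]))
E
```

```text
-0.0000e+00]), 'eef_pos': array([169.55 , 601.473, 214.389]), 'tcp_rot': array([-3.141, -0.   ,  2.867]), 'ft_force': array([0.469, 0.491, 0.844]), 'moment': array([0.015, 0.048, 0.003]), 'grip_force': np.float64(0.0), 'opening': np.float64(1.0)}
top basket [(array([252., 180.]), 0.94, array([547., -90.,   0.]))] [(array([217., 142., 286., 213.]), 0.86)]
top rim_middle [(array([253., 180.]), 0.76, array([539., -91.,  72.]))] [(array([221., 143., 288., 213.]), 0.75)]
top forceps [(array([186., 240.]), 0.63, array([396.,  65.,   0.]))] []
top cassette [(array([146., 229.]), 0.66, array([421., 165.,   0.]))] [(array([136., 226., 158., 238.]), 0.53)]
top box_empty [(array([338., 197.]), 0.6, array([ 509., -303.,    0.]))] [(array([319., 180., 359., 218.]), 0.69)]
scene basket [(array([244., 206.]), 0.56, array([544., -90.,  -0.]))] [(array([211., 165., 277., 223.]), 0.94)]
scene rim_middle [(array([245., 187.]), 0.95, array([535., -83.,  72.]))] [(array([213., 165., 274., 224.]), 0.75)]
scene forceps [(array([279., 270.]), 0.73, array([392.,  62.,   0.]))] [(array([286., 258., 300., 266.]), 0.6)]
scene cassette [(array([253., 303.]), 0.53, array([411., 161.,   0.]))] [(array([245., 293., 264., 308.]), 0.6)]
scene box_empty [(array([291., 158.]), 0.72, array([ 500., -316.,    0.]))] [(array([278., 141., 302., 174.]), 0.62)]
3138 [543.91364787 -86.80551032  69.0525964 ]
(542.6026000976562, -89.23899841308594) 78.4828872680664
1963 [542.10449273 -82.20057865  70.1880839 ]
((541.1806030273438, -91.3862533569336), 80.03211212158203)
```

View pics/b1.png

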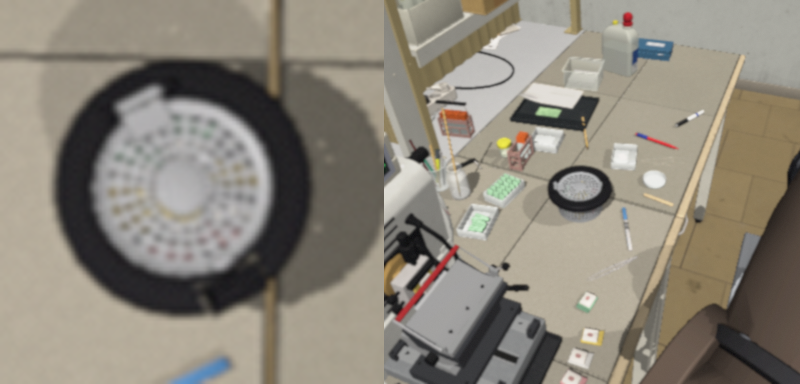

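The crop shows the hinge plate at about (143,110) and the dark notch at about (228,285), either side of the centre at (183,188). The notch therefore points about 0.45 rad from -x towards -y. The scene view agrees with the layout. Next I check the travel corridor for height and work out the targets.

```bash
cat >> h.py <<'E'
from scipy.spatial.transform import Rotation as Rn
C=np.array([542.,-90.]); PHI=0.45
def uv2w(u,v,C=C,phi=PHI):
    n=-np.array([np.cos(phi),np.sin(phi)]);t=np.array([-n[1],n[0]]) 
    return C+u*n+v*t
def inc(x,y,z,yaw):
    s=state();p=np.array(s["eef_pos"]);R=Rn.from_euler("xyz",s["tcp_rot"]).as_matrix()
    d=R.T@(np.array([x,y,z])-p)/1000
    y0=s["tcp_rot"][2];r=-((yaw-y0+np.pi)%(2*np.pi)-np.pi)
    return np.round(d,4),round(r,3),np.round(p,1),np.round(s["ft_force"],2)
E
python3 - <<'E'
from h import *
a=np.array([170,601]);b=np.array([470,-105])
for n in ("top0","scene0"):
    W=np.load(n+".npy").reshape(-1,3);W=W[np.isfinite(W).all(1)]
    d=b-a;L=np.hypot(*d);d=d/L
    q=W[:,:2]-a;al=q@d;pe=q[:,0]*-d[1]+q[:,1]*d[0]
    for k in range(0,760,75):
        m=(abs(pe)<150)&(al>k)&(al<k+75);print(n,k,m.sum(),np.round(W[m][:,2].max()) if m.any() else None)
for th in (0.6,-0.6,0):
    print(th,uv2w(76*np.cos(th),76*np.sin(th)))
print(inc(*uv2w(66,38),214,0.45),inc(*uv2w(66,-38),214,0.45))
E
```

```text
top0 0 1041 -348.0
top0 75 1697 5.0
top0 150 1999 6.0
top0 225 1855 17.0
top0 300 2095 23.0
top0 375 2538 68.0
top0 450 2794 16.0
top0 525 3220 8.0
top0 600 3640 8.0
top0 675 3860 77.0
top0 750 3891 79.0
scene0 0 3600 607.0
scene0 75 21288 647.0
scene0 150 3615 659.0
scene0 225 0 None
scene0 300 2225 21.0
scene0 375 3856 70.0
scene0 450 3539 14.0
scene0 525 3417 7.0
scene0 600 3254 9.0
scene0 675 4934 76.0
scene0 750 2839 79.0
0.6 [ 504.18460036 -155.92416515]
-0.6 [466.85339808 -78.64270193]
0 [ 473.56602022 -123.05738059]
(array([-5.219e-01, -6.368e-01,  6.000e-04]), np.float64(2.417), array([169.6, 601.6, 214.6]), array([-0.28,  0.32, -0.32])) (array([-0.4715, -0.5799,  0.0006]), np.float64(2.417), array([169.6, 601.6, 214.6]), array([-0.28,  0.32, -0.32]))
```

Request:
step_arm:
  increments:
    - {"slide": [-0.034,-0.0415,0],"roll": 0.173}
    - {"slide": [-0.068,-0.083,0],"roll": 0.346}
    - {"slide": [-0.102,-0.1245,0],"roll": 0.519}
    - {"slide": [-0.136,-0.166,0],"roll": 0.692}
    - {"slide": [-0.17,-0.2075,0],"roll": 0.865}
  fingers: 0

```text
t: 1.98
eef_pos: [277.3, 354.2, 214.8]
tcp_rot: [3.141, -0.0, 1.996]
ft_force: [0.5, 1.6, 0.4]
opening: 0.534
grip_force: 0.0
```

```bash
python3 -c "
from h import *
print(inc(*uv2w(66,-38),214,0.45))"
```

```text
(array([-0.4775, -0.0093,  0.0007]), np.float64(1.546), array([277.3, 354.2, 214.8]), array([0.5 , 1.55, 0.4 ]))
```

Request:
step_arm:
  increments:
    - {"slide": [-0.053,-0.001,0],"roll": 0.172}
    - {"slide": [-0.106,-0.002,0],"roll": 0.344}
    - {"slide": [-0.159,-0.003,0],"roll": 0.516}
    - {"slide": [-0.212,-0.004,0],"roll": 0.688}
    - {"slide": [-0.265,-0.005,0],"roll": 0.86}

```text
t: 2.6
eef_pos: [383.6, 111.2, 214.9]
tcp_rot: [3.141, -0.001, 1.136]
ft_force: [0.8, 0.7, -0.7]
opening: 0.022
grip_force: 0.0
```

```bash
python3 -c "
from h import *
print(inc(*uv2w(66,-38),180,0.45))"
```

```text
(array([-0.1428,  0.1571,  0.035 ]), np.float64(0.686), array([383.6, 111.2, 214.9]), array([ 0.82,  0.71, -0.74]))
```

Request:
step_arm:
  increments:
    - {"slide": [-0.036,0.039,0.009],"roll": 0.172}
    - {"slide": [-0.071,0.0785,0.018],"roll": 0.343}
    - {"slide": [-0.107,0.118,0.027],"roll": 0.515}
    - {"slide": [-0.143,0.157,0.035],"roll": 0.686}
    - {"slide": [-0.143,0.157,0.035],"roll": 0.686}

```text
t: 3.22
eef_pos: [467.2, -85.2, 178.9]
tcp_rot: [-3.141, 0.0, 0.45]
ft_force: [0.2, 0.3, 0.7]
opening: 0.002
grip_force: 0.0
```

```bash
cat > w.py <<'E'
from h import *
import sys
c=imaging.read_camera("wrist");W=cloud(c);np.save("wrist.npy",W)
m=mark_of("wrist","rim_middle")[:1];print([(np.round(x["uv"]),x["confidence"],np.round(ray(c,x["uv"],72),1)) for x in m])
im=c["color"][...,::-1].copy()
cv2.imwrite(f"pics/{sys.argv[1]}.png",im)
ok=np.isfinite(W).all(-1)&(np.hypot(W[...,0]-C[0],W[...,1]-C[1])<100)
print(ok.sum())
# heightmap in the world, 1 mm cells: rim points
r=ok&(W[...,2]>66)&(W[...,2]<78)
p=W[r];print(len(p),np.median(p[:,2]))
from scipy.optimize import least_squares
T=c["camera_from_world"];print("cam",np.round(np.linalg.inv(T)[:3,3]))
E
python3 w.py w1; python3 -c "
from h import *
print(inc(*uv2w(66,-38),180,0.45))"
```

```text
[]
75534
16347 71.0816325942468
cam [527. -57. 349.]
(array([-0.0008,  0.0017, -0.0006]), np.float64(0.006), array([466. , -82.6, 179.4]), array([-0.93, -0.04, -0.89]))
```

View pics/w1.png

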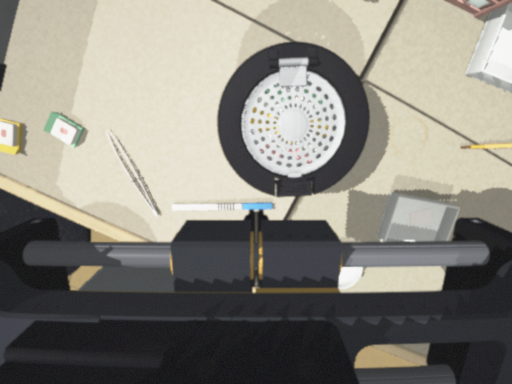

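The wrist picture shows the rim centred at about (293,119), the hinge at (293,68) and the notch at about (295,185) between two bright edges. I'll convert these to world coordinates and fit the rim.

```bash
python3 - <<'E'
from h import *
from scipy.optimize import least_squares
c=imaging.read_camera("wrist");W=cloud(c)
g=c["color"].max(-1)
print("hinge",ray(c,(293,72),76),"notch",ray(c,(295,187),65),"ctr",ray(c,(293,119),72))
d=np.hypot(W[...,0]-C[0],W[...,1]-C[1])
r=np.isfinite(W).all(-1)&(W[...,2]>69)&(W[...,2]<75)&(d<95)&(d>50)&(g<70)
p=W[r][:,:2]
# outer edge: per angle max radius
cc=C.copy()
for _ in range(5):
    a=np.arctan2(*(p-cc).T[::-1]);rr=np.hypot(*(p-cc).T);b=np.floor((a+np.pi)/0.1).astype(int)
    e=np.array([np.r_[p[b==k][np.argsort(rr[b==k])[-6:]].mean(0)] for k in range(63) if (b==k).sum()>20])
    f=least_squares(lambda x:np.hypot(e[:,0]-x[0],e[:,1]-x[1])-x[2],[*cc,78],loss="soft_l1");cc=f.x[:2]
print("fit",f.x)
C2=cc
# height profile by angle in notch sector at radius 62-75
dd=np.hypot(W[...,0]-C2[0],W[...,1]-C2[1]);an=np.arctan2(-(W[...,1]-C2[1]),-(W[...,0]-C2[0]))
for k in np.arange(-0.2,1.15,0.06):
    m=(dd>66)&(dd<76)&(abs(an-k)<.03)&np.isfinite(W[...,2]);print(round(k,2),m.sum(),np.round(np.median(W[...,2][m]),1),end=' | ')
cv2.imwrite('pics/w1c.png',cv2.resize(c["color"][30:215,200:385,::-1],(592,592),interpolation=cv2.INTER_CUBIC))
E
```

```text
hinge [583.55957776 -64.6210729   76.        ] notch [ 483.02020294 -121.76041076   65.        ] ctr [545.1247155  -85.40813218  72.        ]
fit [542.6538886  -91.0440859   75.22854873]
-0.2 206 198.9 | -0.14 170 195.4 | -0.08 36 72.1 | -0.02 35 72.0 | 0.04 38 72.0 | 0.1 35 72.1 | 0.16 33 72.0 | 0.22 32 62.6 | 0.28 39 63.3 | 0.34 38 63.7 | 0.4 33 63.6 | 0.46 37 63.8 | 0.52 37 63.9 | 0.58 38 64.1 | 0.64 35 63.7 | 0.7 135 290.8 | 0.76 351 292.6 | 0.82 57 71.6 | 0.88 36 72.1 | 0.94 115 258.7 | 1.0 107 259.0 | 1.06 38 72.0 | 1.12 34 71.8 |
```

View pics/w1c.png

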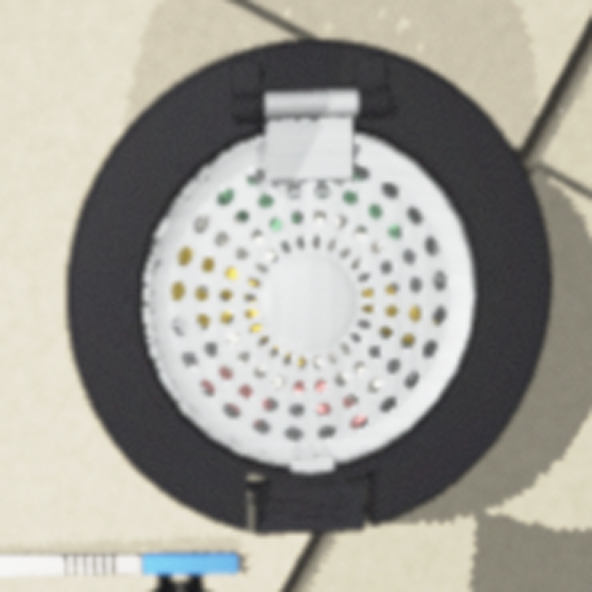

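The notch is confirmed: the rim is at 72 mm and drops to about 63 mm from bearing 0.19 onwards, so its middle lies near 0.47. I'll descend onto the rim at bearing about -0.05 and feel from there.

Request:
step_arm:
  increments:
    - {"slide": [-0.001,0.002,0.05]}
    - {"slide": [-0.001,0.002,0.095]}
    - {"slide": [-0.001,0.002,0.099]}
    - {"slide": [-0.001,0.002,0.102]}
    - {"slide": [-0.001,0.002,0.102]}

```text
invalid input at $.increments[0]: expected keys slide, roll
```

```bash
sed -i 's/C=np.array(\[542.,-90.\]); PHI=0.45/C=np.array([542.5,-90.5]); PHI=0.47/' h.py; cat > st.py <<'E'
from h import *
s=state();p=s["eef_pos"][:2]-C
print(round(s["t"],2),np.round(s["eef_pos"],1),np.round(s["tcp_rot"],3),np.round(s["ft_force"],1),"r",round(np.hypot(*p),1),"an",round(np.arctan2(-p[1],-p[0]),3),"uv",np.round([p@(uv2w(1,0)-C),p@(uv2w(0,1)-C)],1))
E
python3 st.py; python3 st.py
```

```text
3.38 [465.9 -82.  179.6] [-3.141  0.     0.457] [-0.   0.1 -0.3] r 77.0 an -0.111 uv [ 64.4 -42.3]
3.38 [465.9 -82.  179.6] [-3.141  0.     0.457] [-0.   0.1 -0.3] r 77.0 an -0.111 uv [ 64.4 -42.3]
```

Request:
step_arm:
  increments:
    - {"slide": [0.001,0.003,0.05],"roll": -0.013}
    - {"slide": [0.001,0.003,0.095],"roll": -0.013}
    - {"slide": [0.001,0.003,0.1],"roll": -0.013}
    - {"slide": [0.001,0.003,0.103],"roll": -0.013}
    - {"slide": [0.001,0.003,0.103],"roll": -0.013}

```text
t: 4.0
eef_pos: [469.2, -84.6, 78.0]
tcp_rot: [3.14, -0.002, 0.47]
ft_force: [0.1, -0.5, 0.6]
opening: 0.005
grip_force: 0.0
```

```bash
python3 st.py
```

```text
4.0 [469.2 -84.6  78. ] [ 3.14e+00 -2.00e-03  4.70e-01] [ 0.1 -0.5  0.6] r 73.5 an -0.081 uv [ 62.7 -38.5]
```

Request:
step_arm:
  increments:
    - {"slide": [-0.001,0,0.001],"roll": 0}
    - {"slide": [-0.002,0,0.002],"roll": 0}
    - {"slide": [-0.002,0,0.003],"roll": 0}
    - {"slide": [-0.002,0,0.004],"roll": 0}
    - {"slide": [-0.002,0,0.004],"roll": 0}

```text
t: 4.62
eef_pos: [466.8, -85.6, 72.5]
tcp_rot: [-3.141, 0.0, 0.469]
ft_force: [0.6, -0.1, 0.1]
opening: 0.003
grip_force: 0.0
```

```bash
python3 st.py
```

```text
4.62 [466.8 -85.6  72.5] [-3.141  0.     0.469] [ 0.6 -0.1  0.1] r 75.9 an -0.065 uv [ 65.3 -38.7]
```

Request:
step_arm:
  increments:
    - {"slide": [0,0,0.0005],"roll": 0}
    - {"slide": [0,0,0.001],"roll": 0}
    - {"slide": [0,0,0.001],"roll": 0}

```text
t: 5.0
eef_pos: [466.9, -85.6, 72.0]
tcp_rot: [3.141, -0.0, 0.469]
ft_force: [-1.1, -0.0, 8.3]
opening: 0.004
grip_force: 3.9
```

Request:
step_arm:
  increments:
    - {"slide": [0,0,-0.0005],"roll": 0}
    - {"slide": [-0.002,0.003,-0.0006],"roll": 0}
    - {"slide": [-0.0035,0.006,-0.0006],"roll": 0}
    - {"slide": [-0.005,0.009,-0.0006],"roll": 0}

```text
t: 5.5
eef_pos: [466.4, -96.1, 72.2]
tcp_rot: [-3.141, -0.0, 0.469]
ft_force: [-0.1, 2.4, 4.4]
opening: 0.003
grip_force: 1.5
```

```bash
python3 st.py
```

```text
5.5 [466.4 -96.1  72.2] [-3.141 -0.     0.469] [-0.1  2.4  4.4] r 76.3 an 0.073 uv [ 70.4 -29.5]
```

Request:
step_arm:
  increments:
    - {"slide": [-0.001,0.003,-0.0002],"roll": 0}
    - {"slide": [-0.002,0.006,-0.0002],"roll": 0}
    - {"slide": [-0.003,0.009,-0.0002],"roll": 0}
    - {"slide": [-0.004,0.012,-0.0002],"roll": 0}

```text
t: 6.0
eef_pos: [468.3, -108.6, 72.3]
tcp_rot: [-3.141, 0.0, 0.469]
ft_force: [0.3, -0.4, 0.6]
opening: 0.007
grip_force: 0.0
```

```bash
python3 st.py
```

```text
6.0 [ 468.3 -108.6   72.3] [-3.141  0.     0.469] [ 0.3 -0.4  0.6] r 76.4 an 0.24 uv [ 74.4 -17.4]
```

Request:
step_arm:
  increments:
    - {"slide": [0,0.001,0.0003],"roll": 0}
    - {"slide": [-0.0005,0.003,0.0003],"roll": 0}

```text
t: 6.25
eef_pos: [469.1, -111.2, 72.2]
tcp_rot: [-3.141, -0.0, 0.469]
ft_force: [-1.0, 0.6, 0.4]
opening: 0.006
grip_force: 0.5
```

Request:
step_arm:
  increments:
    - {"slide": [-0.0005,0.003,0],"roll": 0}
    - {"slide": [-0.0008,0.005,0],"roll": 0}

```text
t: 6.5
eef_pos: [470.8, -116.4, 72.1]
tcp_rot: [3.141, -0.0, 0.469]
ft_force: [-0.0, -0.2, -0.1]
opening: 0.006
grip_force: 0.0
```

Request:
step_arm:
  increments:
    - {"slide": [-0.0002,0.003,0.0002],"roll": 0}
    - {"slide": [-0.0003,0.005,0.0002],"roll": 0}

```text
t: 6.75
eef_pos: [472.8, -120.9, 71.9]
tcp_rot: [-3.142, -0.0, 0.469]
ft_force: [-0.3, -0.5, -0.2]
opening: 0.004
grip_force: 0.0
```

```bash
python3 st.py
```

```text
6.75 [ 472.8 -120.9   71.9] [-3.142 -0.     0.469] [-0.3 -0.5 -0.2] r 76.1 an 0.412 uv [75.9 -4.4]
```

Request:
step_arm:
  increments:
    - {"slide": [0,0.003,0],"roll": 0}
    - {"slide": [0,0.005,0.001],"roll": 0}
    - {"slide": [0,0.005,0.003],"roll": 0}
    - {"slide": [0,0.005,0.005],"roll": 0}

```text
t: 7.25
eef_pos: [474.8, -125.2, 66.7]
tcp_rot: [-3.141, 0.0, 0.469]
ft_force: [1.0, 0.4, 0.4]
opening: 0.004
grip_force: 0.0
```

```bash
python3 st.py
```

```text
7.25 [ 474.8 -125.2   66.7] [-3.141  0.     0.469] [1.  0.4 0.4] r 76.0 an 0.473 uv [76.   0.3]
```

The fingertip is 5 mm below the rim top and touching nothing, so it is in the notch. Now I press.

Request:
step_arm:
  increments:
    - {"slide": [0,0,0.0015],"roll": 0}
    - {"slide": [0,0,0.003],"roll": 0}
    - {"slide": [0,0,0.0045],"roll": 0}

```text
t: 7.62
eef_pos: [474.7, -125.2, 62.4]
tcp_rot: [-3.141, 0.0, 0.469]
ft_force: [-3.8, -2.0, 5.9]
opening: 0.003
grip_force: 2.6
```

Request:
step_arm:
  increments:
    - {"slide": [0,0,0.001],"roll": 0}
    - {"slide": [0,0,0.002],"roll": 0}
    - {"slide": [0,0,0.003],"roll": 0}

```text
t: 8.0
eef_pos: [474.8, -125.3, 60.0]
tcp_rot: [3.141, -0.0, 0.469]
ft_force: [-6.6, -0.8, 18.0]
opening: 0.005
grip_force: 9.1
```

```bash
python3 st.py; python3 w.py w2
```

```text
8.0 [ 474.8 -125.3   60. ] [ 3.141 -0.     0.469] [-6.6 -0.8 18. ] r 76.2 an 0.475 uv [76.2  0.4]
[(array([255., 105.]), 0.59, array([542.3, -91. ,  72. ]))]
108964
17377 72.11795013325471
cam [534. -96. 230.]
```

View pics/w2.png

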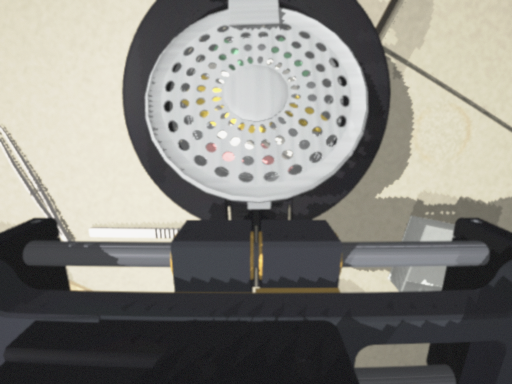

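The lid looks larger in the picture, with its free edge at about (258,205), so it may have sprung up. I'll check the heights and back off the press.

Request:
step_arm:
  increments:
    - {"slide": [0,0,-0.001],"roll": 0}

```text
t: 8.22
eef_pos: [474.8, -125.3, 61.0]
tcp_rot: [3.141, -0.0, 0.469]
ft_force: [-4.6, -0.5, 9.9]
opening: 0.003
grip_force: 5.1
```

```bash
cat > lid.py <<'E'
from h import *
import sys
c=imaging.read_camera(sys.argv[1] if len(sys.argv)>1 else "wrist");W=cloud(c).reshape(-1,3)
n=uv2w(1,0)-C;t=uv2w(0,1)-C
u=(W[:,:2]-C)@n;v=(W[:,:2]-C)@t
for k in range(-110,75,10):
    m=(abs(v)<12)&(abs(u-k)<3);
    if m.sum(): print(k,m.sum(),np.round(np.percentile(W[m,2],[10,50,90])),end=' | ')
print()
E
python3 lid.py; python3 st.py
```

```text
-50 369 [77. 79. 81.] | -40 626 [80. 84. 86.] | -30 417 [87. 89. 91.] | -20 485 [ 96. 100. 102.] | -10 718 [106. 109. 111.] | 0 870 [112. 115. 117.] | 10 869 [ 44. 123. 125.] | 20 1022 [ 45. 131. 133.] | 30 846 [138. 140. 141.] | 40 1670 [146. 155. 162.] | 50 7816 [162. 180. 188.] | 60 320 [ 62.  73. 163.] | 70 312 [ 61.  67. 106.] | 
8.28 [ 474.8 -125.3   61. ] [ 3.141 -0.     0.469] [-5.9 -1.8 10.3] r 76.1 an 0.474 uv [76.1  0.3]
```

The lid profile rises from 79 mm at the hinge to 140 mm at the free edge, which is about 0.65–0.7 rad, so it has sprung open. Next I withdraw outward and up.

Request:
step_arm:
  increments:
    - {"slide": [-0.001,0,-0.004],"roll": 0}
    - {"slide": [-0.004,0,-0.018],"roll": 0}
    - {"slide": [-0.006,0,-0.044],"roll": 0}
    - {"slide": [-0.006,0,-0.064],"roll": 0}
    - {"slide": [-0.006,0,-0.064],"roll": 0}

```text
t: 8.9
eef_pos: [470.0, -128.2, 125.8]
tcp_rot: [3.139, -0.002, 0.469]
ft_force: [0.6, 0.6, 0.4]
opening: 0.003
grip_force: 0.0
```

```bash
python3 st.py; python3 lid.py top
```

```text
8.9 [ 470.  -128.2  125.8] [ 3.139e+00 -2.000e-03  4.690e-01] [0.6 0.6 0.4] r 81.7 an 0.479 uv [81.7  0.8]
-110 26 [-4. -1.  1.] | -100 24 [-11.  -3.   0.] | -90 14 [-6. -1.  4.] | -80 4 [68. 69. 70.] | -70 29 [68. 72. 73.] | -60 24 [72. 75. 78.] | -50 26 [37. 77. 81.] | -40 29 [61. 81. 84.] | -30 23 [86. 88. 90.] | -20 7 [ 95.  98. 101.] | 10 13 [410. 418. 424.] | 20 34 [409. 425. 431.] | 30 43 [397. 422. 437.] | 40 51 [421. 430. 435.] | 50 54 [429. 435. 438.] | 60 59 [434. 437. 439.] | 70 60 [437. 439. 441.] |
```

Request:
step_arm:
  increments:
    - {"slide": [0.012,0,0],"roll": 0}
    - {"slide": [0.024,0,0],"roll": 0}
    - {"slide": [0.036,0,0],"roll": 0}
    - {"slide": [0.044,0,0],"roll": 0}
    - {"slide": [0.052,0,0],"roll": 0}

```text
t: 9.57
eef_pos: [515.8, -104.1, 124.2]
tcp_rot: [-3.141, 0.002, 0.469]
ft_force: [-4.9, -2.1, 4.0]
opening: 0.005
grip_force: 2.5
```

Request:
step_arm:
  increments:
    - {"slide": [0.005,0,0],"roll": 0}
    - {"slide": [0.01,0,0],"roll": 0}
    - {"slide": [0.015,0,0],"roll": 0}

```text
t: 9.95
eef_pos: [529.8, -97.5, 124.4]
tcp_rot: [-3.142, -0.0, 0.469]
ft_force: [-1.6, 0.3, -0.1]
opening: 0.005
grip_force: 0.5
```

```bash
python3 st.py; python3 lid.py
```

```text
9.95 [529.8 -97.5 124.4] [-3.142 -0.     0.469] [-1.6  0.3 -0.1] r 14.5 an 0.5 uv [14.5  0.4]
-110 146 [-1.  0.  1.] | -100 138 [-11.  -0.   1.] | -90 135 [-1.  0.  1.] | -80 18 [68. 69. 69.] | -70 232 [71. 72. 73.] | -60 215 [72. 76. 77.] | -50 281 [80. 85. 89.] | -40 280 [88. 92. 96.] | -30 375 [105. 113. 117.] | -20 2596 [130. 219. 226.] | -10 8269 [225. 243. 252.] | 0 285 [156. 159. 166.] | 10 51 [ 33.  44. 204.] | 20 96 [ 34. 179. 180.] | 30 50 [34. 43. 45.] | 40 3 [43. 43. 43.] | 50 1 [5. 5. 5.] |
```

The lid is following at low force. I keep pushing.

Request:
step_arm:
  increments:
    - {"slide": [0.007,0,0],"roll": 0}
    - {"slide": [0.014,0,0],"roll": 0}
    - {"slide": [0.021,0,0],"roll": 0}
    - {"slide": [0.028,0,0],"roll": 0}
    - {"slide": [0.035,0,0],"roll": 0}

```text
t: 10.62
eef_pos: [561.0, -81.6, 124.4]
tcp_rot: [-3.142, -0.0, 0.469]
ft_force: [-0.3, -1.1, 0.5]
opening: 0.011
grip_force: 0.2
```

Request:
step_arm:
  increments:
    - {"slide": [0.006,0,0],"roll": 0}
    - {"slide": [0.012,0,0],"roll": 0}
    - {"slide": [0.018,0,0],"roll": 0}
    - {"slide": [0.024,0,0],"roll": 0}

```text
t: 11.12
eef_pos: [582.3, -70.8, 124.4]
tcp_rot: [-3.142, -0.0, 0.469]
ft_force: [-0.1, -0.1, 0.8]
opening: 0.005
grip_force: 0.2
```

```bash
python3 st.py; python3 lid.py; python3 lid.py scene
```

```text
11.12 [582.3 -70.8 124.4] [-3.142 -0.     0.469] [-0.1 -0.1  0.8] r 44.4 an -2.683 uv [-44.4   0.5]
-110 135 [-1. -0.  1.] | -100 129 [-11.  -0.   1.] | -90 128 [-1.  0.  1.] | -80 1991 [208. 219. 226.] | -70 8100 [226. 243. 252.] | -60 1230 [ 75. 138. 173.] | -50 30 [ 87. 203. 204.] | -40 60 [179. 180. 180.] | -30 2 [179. 179. 180.] | 
-110 16 [-5.  0.  2.] | -100 12 [-5. -1.  1.] | -90 15 [-2. -1.  2.] | -80 36 [ -1. 226. 311.] | -70 36 [-1. 70. 74.] | -60 22 [ -1.  36. 139.] | -50 22 [ 80. 125. 136.] | -40 23 [ 51. 133. 257.] | -30 20 [ 40.  44. 283.] | -20 26 [ 33. 252. 354.] | -10 57 [224. 311. 355.] | 0 20 [ 41.  45. 371.] | 10 23 [ 43.  44. 373.] | 20 28 [ 41.  44. 380.] | 30 24 [ 41.  43. 388.] | 40 9 [34. 38. 44.] | 50 7 [43. 71. 72.] | 60 25 [-1. 60. 71.] | 70 33 [-2.  2. 64.] |
```

Request:
step_arm:
  increments:
    - {"slide": [0.006,0,0],"roll": 0}
    - {"slide": [0.011,0,0],"roll": 0}
    - {"slide": [0.016,0,0],"roll": 0}
    - {"slide": [0.02,0,0],"roll": 0}
    - {"slide": [0.02,0,0],"roll": 0}

```text
t: 11.85
eef_pos: [599.7, -61.9, 124.2]
tcp_rot: [-3.141, 0.001, 0.469]
ft_force: [-3.5, -1.3, -1.2]
opening: 0.006
grip_force: 1.6
```

```bash
python3 st.py; python3 lid.py; python3 - <<'E'
from h import *
c=imaging.read_camera("scene");cv2.imwrite("pics/s2.png",cv2.resize(c["color"][90:250,170:370,::-1],(750,600),interpolation=cv2.INTER_CUBIC))
E
```

```text
11.85 [599.7 -61.9 124.2] [-3.141e+00  1.000e-03  4.690e-01] [-3.5 -1.3 -1.2] r 63.9 an -2.678 uv [-63.9   0.4]
-110 130 [-1.  0.  1.] | -100 1790 [208. 218. 225.] | -90 7885 [226. 243. 251.] | -80 469 [  0.  70. 226.] | -70 422 [ -0.  72. 163.] | -60 90 [ 85. 179. 180.] | -50 13 [ 75.  77. 179.] | -40 3 [31. 34. 35.] | -30 1 [12. 12. 12.] | 70 1 [1. 1. 1.] |
```

View pics/s2.png

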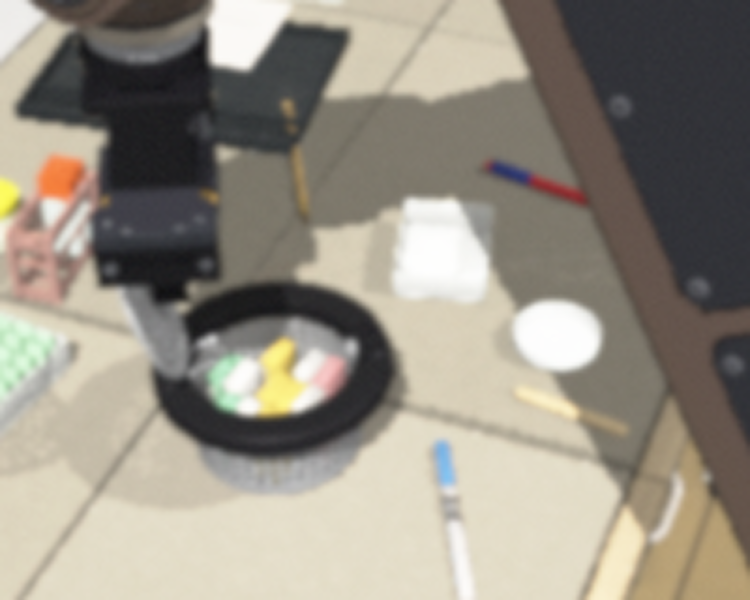

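The picture shows the basket open with its blocks visible. The lid stands back past upright, left of the rim at about (160,330). I back off slowly and check that it stays.

Request:
step_arm:
  increments:
    - {"slide": [-0.005,0,0],"roll": 0}
    - {"slide": [-0.015,0,0],"roll": 0}
    - {"slide": [-0.035,0,0],"roll": 0}
    - {"slide": [-0.065,0,-0.01],"roll": 0}
    - {"slide": [-0.1,0,-0.04],"roll": 0}

```text
t: 12.58
eef_pos: [509.3, -107.4, 164.0]
tcp_rot: [-3.14, 0.001, 0.469]
ft_force: [0.7, -0.5, -0.0]
opening: 0.004
grip_force: 0.0
```

Request:
step_arm:
  increments:
    - {"slide": [-0.03,0,-0.04],"roll": 0}
    - {"slide": [-0.06,0,-0.08],"roll": 0}
    - {"slide": [-0.09,0,-0.1],"roll": 0}
    - {"slide": [-0.09,0,-0.1],"roll": 0}
    - {"slide": [-0.09,0,-0.1],"roll": 0}

```text
t: 13.2
eef_pos: [430.4, -147.8, 264.2]
tcp_rot: [3.141, -0.001, 0.468]
ft_force: [-0.1, 0.2, -0.2]
opening: 0.001
grip_force: 0.0
```

```bash
python3 st.py; python3 lid.py; python3 lid.py scene; sed -i 's/"top","scene"/"scene","top"/;s/0.png/9.png/;s/0.npy/9.npy/' a.py; python3 a.py | grep -E "^(top|scene)"; python3 w.py w9
python3 - <<'E'
from h import *
cv2.imwrite("pics/fin.png",np.hstack([cv2.resize(cv2.imread("pics/scene9.png")[90:330,170:370],(400,480)),cv2.resize(cv2.imread("pics/w9.png"),(400,480))]))
E
```

```text
13.2 [ 430.4 -147.8  264.2] [ 3.141e+00 -1.000e-03  4.680e-01] [-0.1  0.2 -0.2] r 125.9 an 0.472 uv [125.9   0.3]
-110 13 [-1.  0.  1.] | -100 2 [1. 1. 1.] | -70 7 [117. 118. 118.] | -60 253 [ 90.  97. 107.] | -50 151 [ 3.  6. 82.] | -40 35 [ 3.  3. 81.] | -30 69 [ 4. 43. 45.] | -20 123 [ 3. 19. 43.] | -10 41 [ 2.  4. 44.] | 0 74 [32. 44. 45.] | 10 84 [27. 43. 45.] | 20 79 [ 9. 42. 44.] | 30 93 [ 5. 43. 44.] | 40 75 [ 2.  3. 43.] | 50 52 [ 2.  4. 72.] | 60 88 [ 1. 61. 72.] | 70 78 [62. 64. 65.] | 
-110 14 [-3. -1.  2.] | -100 14 [-5. -1.  2.] | -90 19 [ -2.   0. 178.] | -80 32 [ -1. 150. 162.] | -70 39 [ -2.  72. 135.] | -60 30 [ -2.  95. 105.] | -50 8 [69. 81. 82.] | -40 5 [34. 41. 78.] | -30 13 [40. 42. 45.] | -20 10 [32. 41. 44.] | -10 5 [39. 41. 44.] | 0 12 [42. 43. 44.] | 10 16 [41. 43. 44.] | 20 15 [41. 42. 44.] | 30 18 [41. 43. 45.] | 40 7 [30. 35. 42.] | 50 6 [37. 70. 71.] | 60 32 [ -1.  61. 503.] | 70 29 [-1. 60. 64.] | 
scene basket [(array([243., 205.]), 0.7, array([547., -93.,   0.]))] [(array([199., 147., 279., 222.]), 0.8)]
scene rim_middle [(array([240., 184.]), 0.61, 
[... 350 characters left out ...]
05., -322.,    0.]))] [(array([275., 138., 301., 169.]), 0.69)]
top basket [(array([252., 179.]), 0.64, array([548., -91.,   0.]))] [(array([217., 128., 285., 216.]), 0.97)]
top rim_middle [(array([255., 179.]), 0.56, array([540., -96.,  72.]))] [(array([217., 129., 286., 211.]), 0.95)]
top forceps [(array([186., 242.]), 0.44, array([393.,  66.,   0.]))] []
top cassette [(array([145., 232.]), 0.78, array([412., 167.,   0.]))] [(array([133., 225., 158., 241.]), 0.58)]
top box_empty [(array([339., 198.]), 0.56, array([ 508., -304.,   -0.]))] [(array([332., 180., 361., 209.]), 0.65)]
[(array([256.,  78.]), 0.69, array([539.5, -93.2,  72. ]))]
22314
5260 71.93591159063135
cam [ 489. -118.  435.]
```

View pics/fin.png

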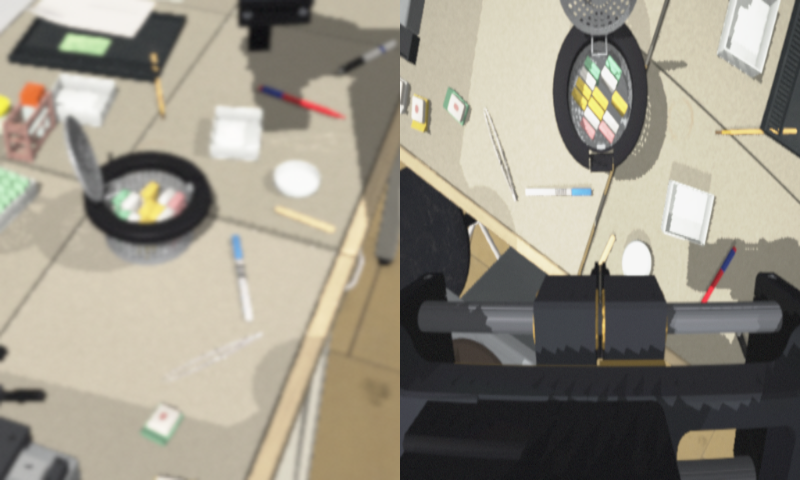

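The lid stays fully back, with its edge at u about -90 mm and 178 mm high, matching 1.9 rad. The basket and the things around it have not moved, and the robot is clear.

```bash
python3 -c "
from cell import env
print(env.job_done())"
```

```text
the job is handed in; nothing more can be done
None
```

The job is handed in: I felt out the release notch and pressed the catch (peak about 18 N), the lid sprang up, and I pushed it back to its stop, where it stays open, with the basket and the things around it still in place.

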